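# Put the plug gauges back into the clip rack

## Task

Put the three plug gauges from the cork pad back into the rack: press each one down into the empty pair of spring clips that fits its thickness, until it snaps fully home, with its long end pointing away from the robot. Leave the spare gauge in its clips, do not hit the angle plate, and do not disturb the setting ring or the standing micrometer.

Things in the scene. Friction and masses are not known exactly. Their poses are not given: they have to be found in the camera images.
- gauge_small_center (a point): small plug gauge, loose on the cork pad: steel bar 140 mm long, about 80 g, with a dark eight-sided handle 56 mm long, 15 mm across flats (lies on one flat; two upright flats to grip), then on each side a round neck 11 mm thick, 18 mm long, and a measuring end. Point: middle of the handle, on its axis, 7.5 mm above what it lies on. x along the bar towards the long end, z up
- gauge_small_long_tip (a point): centre of the outer face of the small gauge's long measuring end, 80 mm along x from the handle's middle. The measuring ends are bright cylinders 8 mm thick: the long one 34 mm, the short one at the other end 14 mm long
- gauge_medium_center (a point): medium plug gauge, loose on the cork pad: steel bar 140 mm long, about 150 g, with a dark eight-sided handle 56 mm long, 20 mm across flats (lies on one flat; two upright flats to grip), then on each side a round neck 16 mm thick, 18 mm long, and a measuring end. Point: middle of the handle, on its axis, 10 mm above what it lies on. x along the bar towards the long end, z up
- gauge_medium_long_tip (a point): centre of the outer face of the medium gauge's long measuring end, 80 mm along x from the handle's middle. The measuring ends are bright cylinders 13 mm thick: the long one 34 mm, the short one at the other end 14 mm long
- gauge_large_center (a point): large plug gauge, loose on the cork pad: steel bar 140 mm long, about 250 g, with a dark eight-sided handle 56 mm long, 25 mm across flats (lies on one flat; two upright flats to grip), then on each side a round neck 21 mm thick, 18 mm long, and a measuring end. Point: middle of the handle, on its axis, 12.5 mm above what it lies on. x along the bar towards the long end, z up
- gauge_large_long_tip (a point): centre of the outer face of the large gauge's long measuring end, 80 mm along x from the handle's middle. The measuring ends are bright cylinders 18 mm thick: the long one 34 mm, the short one at the other end 14 mm long
- clip_medium: the fixed grey base of the place of the medium gauge, origin 34 mm below its seat point. All places work alike: the sprung jaws lean apart when the necks are pressed straight down between them with some 6 to 14 N in all, and snap shut over them; pressed home, the necks rest on grey posts
- clip_small_seat (a point): place of the small gauge (empty at the start): two black spring clips 8 mm wide for a 11 mm neck, 37 mm either side of this point along x. Point: where the handle's middle lies when home, 44 mm above the table. x along a stored gauge, away from the robot (turned at most 0.3 rad), z up. Mouths open upwards; jaw tips reach 19 mm above the point. Between the two clips 66 mm are free, down to 28 mm below the point
- clip_medium_seat (a point): place of the medium gauge (empty at the start): two black spring clips 8 mm wide for a 16 mm neck, 37 mm either side of this point along x. Point: where the handle's middle lies when home, 44 mm above the table. x along a stored gauge, away from the robot (turned at most 0.3 rad), z up. Mouths open upwards; jaw tips reach 19 mm above the point. Between the two clips 66 mm are free, down to 28 mm below the point
- clip_large_seat (a point): place of the large gauge (empty at the start): two black spring clips 8 mm wide for a 21 mm neck, 37 mm either side of this point along x. Point: where the handle's middle lies when home, 44 mm above the table. x along a stored gauge, away from the robot (turned at most 0.3 rad), z up. Mouths open upwards; jaw tips reach 19 mm above the point. Between the two clips 66 mm are free, down to 28 mm below the point
- clip_spare_seat (a point): the fourth place of the row, for a 16 mm neck, built as the others; it is already filled by the spare gauge
- gauge_spare_center (a point): bystander: a gauge like the medium one, already snapped into the spare place; leave it there. Point at the middle of its handle.
- rack: the fixed storage rack: aluminium plate 130 x 275 x 10 mm lying on the table, origin at the centre of its underside, y along the row. It carries four places 64 mm apart in a row, in an order that changes: three empty ones and the filled spare one. Between the handles of neighbours in the row only about 40 mm is free, so open the fingers only a little when letting go.
- pad: the fixed cork pad 250 x 270 x 4 mm on the table on which the three loose gauges lie, roughly side by side about 85 mm apart in any order; origin at the centre of its underside. Rack and pad may change sides.
- angle_plate: bystander: fixed grey cast-iron angle plate standing between pad and rack, 110 mm long (x), upright web 18 mm thick (y) and 150 mm high on a foot 56 mm wide; origin at the centre of its underside. Do not hit it.
- ring_gauge: bystander: loose steel setting ring, 42 mm across, 18 mm high, lying at the far edge of the pad; origin at the centre of its underside
- micrometer: bystander: loose bore micrometer standing upright on the table at the near side of the pad, 32 mm across, 115 mm tall, easily knocked over; origin at the centre of its underside
Things that resemble listed ones, but are neither listed nor needed, are in the scene too. Leave any yellow look-alike of the part that bears gauge_small_center alone.

How it is judged (in metres and radians):
At the end, for the whole second after the job is handed in: Each of the small, medium and large gauges lies at rest in the clips of its own size, fully home: its handle's middle within 3 mm in height and across the row and 7 mm along the row's x of the seat point, parallel to it within 0.08 rad, long end pointing away from the robot (x of gauge_small_center in the frame of clip_small_seat between -0.007 and 0.007 m and y of gauge_small_center in the frame of clip_small_seat between -0.003 and 0.003 m and z of gauge_small_center in the frame of clip_small_seat between -0.003 and 0.003 m and x of gauge_small_long_tip in the frame of clip_small_seat above 0.06 m and angle between the x axis of gauge_small_center and the x axis of clip_small_seat, either way round below 0.08 rad and linear speed of each of gauge_small, gauge_medium, gauge_large below 0.02 m/s and x of gauge_medium_center in the frame of clip_medium_seat between -0.007 and 0.007 m and y of gauge_medium_center in the frame of clip_medium_seat between -0.003 and 0.003 m and z of gauge_medium_center in the frame of clip_medium_seat between -0.003 and 0.003 m and x of gauge_medium_long_tip in the frame of clip_medium_seat above 0.06 m and angle between the x axis of gauge_medium_center and the x axis of clip_medium_seat, either way round below 0.08 rad and x of gauge_large_center in the frame of clip_large_seat between -0.007 and 0.007 m and y of gauge_large_center in the frame of clip_large_seat between -0.003 and 0.003 m and z of gauge_large_center in the frame of clip_large_seat between -0.003 and 0.003 m and x of gauge_large_long_tip in the frame of clip_large_seat above 0.06 m and angle between the x axis of gauge_large_center and the x axis of clip_large_seat, either way round below 0.08 rad); the robot touches nothing.
It fails at once if the spare gauge is moved more than 6 mm (distance of gauge_spare_center from where it was at the start of the episode above 0.006 m).
It fails at once if the angle plate is hit with more than 8 N (contact force between angle_plate and anything else above 8 N).
It fails at once if the setting ring is moved more than 20 mm (distance of ring_gauge from where it was at the start of the episode above 0.02 m).
It fails at once if the micrometer is moved more than 20 mm or tipped (distance of micrometer from where it was at the start of the episode above 0.02 m or angle between micrometer's own z axis and vertical above 0.3 rad).
It also fails if it takes over 72 s, if anything falls off the work surface, if the arm or the gripper's body presses on something with over 40 N, if the wrist force passes 120 N, or if a joint passes its speed limit or range.

## Robot

A 6-joint arm with a two-finger parallel gripper is mounted at the origin on the work surface. World frame = base frame: x ahead of the robot, y to its left, z up, the work surface at z = 0. Lengths are in m, angles in degrees, forces in N, time in s.
With the tool pointing down it reaches from about 0.35 to 0.925 m from the base axis. Payload 6.4 kg.
Tool frame: the origin (TCP) lies on the centre line of the jaws, within the pads' length; the fingertips stand 19 mm ahead of it and the grasp point (between the pads) is the TCP; z points along the fingers, y is the line along which they close (so a half turn about z gives the same grasp; the last joint's range is limited). The gripper opens to 85 mm and grips with 20 to 120 N. Pads are 22 mm wide; open, the fingers measure 114 mm over their backs; the gripper's body (76 mm by 85 mm) begins 54 mm behind the grasp point. The pads swing forward as they close: fully open they stand 13 mm farther back than shut.
Start: joints at [60.842, 14.043, 89.255, -0, 76.702, -9.975], TCP at [0.214, 0.614, 0.213] pointing down, gripper open.
Joint ranges: [-179.41, 179.41], [-58.25, 129.5], [7.25, 145.43], [-54.29, 234.29], [11.92, 165.04], [-157.13, 157.13]. Speed limits (degrees/s): [147.25, 147.25, 180, 180, 180, 180].

## Interface

Orientations are given as [roll, pitch, yaw] about the fixed x, y, z axes, in that order (R = Rz(yaw) Ry(pitch) Rx(roll)).
In Python, from station import * gives the robot as it stands.
- The arm moves only by the shell command python3 -m creep 'ROWS'. ROWS is JSON, a list that holds one entry, the list of rows, each a list of 7 numbers: the closure, from 0 (fully open) to 1 (shut), then the shift along the tool's x, y, z in m, then the turn, a rotation vector about the tool's x, y, z in degrees. In form: [[[hand, dx, dy, dz, ax, ay, az], ...]]. A call has 1 to 12 rows; each row is the pose to reach, as a shift and turn from the pose commanded when the call began, along the tool's axes at that moment; what a row does not reach only later rows make up. A row lasts 1/10 s, in which the tool goes at most 50 mm and 8.59 degrees, less where a joint would pass 70% of its speed; a pose out of reach is approached as far as the arm can. A call with a gripper value outside its range is refused whole. The fingers move at their own pace and stop on an object; the grip force is fixed at half the most. Time passes only in rows, so rows that repeat a pose let the fingers close. It gives the time, the measured TCP pose, the force, the opening and the grip force at its end, in the units of the state.
- get_state(): the state, without advancing time (a new reading comes with each control period).
- capture(name): name is "scene" or "top"; returns the picture (400x640x3 uint8, red, green, blue); there is no depth.
- calibration(name): a dict with "mtx" (3x3 intrinsics, pixels), "distortion" ([k1, k2, p1, p2, k3] as OpenCV has them; the pictures are not rectified), "xyz" and "rotation" of the camera in the world. Camera axes: x right, y down, z forward; pixel columns grow to the right and rows downward; lengths in m; the calibration is good to about 2 mm. A picture is of the moment at which its call begins. calibration takes no time and is no camera call.
- job_done(): hands the job in; it is judged then, once.
The state is a dict: "t": time; "qpos": joint angles; "qd": joint speeds; "joint_torque": joint torques, N m; "eef_pos": TCP position; "tcp_rot": TCP orientation; "wrist_force": force on the tool from outside, world axes, zero at the start; "wrist_torque": the same for the moment, N m; "grip_width": finger opening in m; "finger_force": force on a finger pad.
Only numpy, scipy, OpenCV 4.12 (cv2) and the standard library are available. Lean on these libraries where they do the work, as an engineer would, in place of code of your own. Each camera call takes 0.05 s, during which the arm holds its last target. There are 200 camera calls.

## Working session

There is one attempt and no reset: what is moved stays moved. The work goes in short steps, Python scripts to look and compute and a shell command to move; the robot and the scene stay as the last step left them, time stands still between calls to the robot, and variables do not carry over. Pictures are saved under pics/ and viewed, at most 10 in all, crops included, and the job is handed in when it is done.

```bash
mkdir -p pics; ls; python3 - <<'E'
from station import *
import cv2
for n in("scene","top"):
    im=capture(n); cv2.imwrite(f"pics/{n}0.png",cv2.cvtColor(im,cv2.COLOR_RGB2BGR))
    c=calibration(n); print(n,c)
s=get_state(); print(s)
E
```

```text
pics
scene {'mtx': array([[510.56947847,   0.        , 312.78721285],
       [  0.        , 510.56947847, 200.39436148],
       [  0.        ,   0.        ,   1.        ]]), 'distortion': array([0.01040909, 0.        , 0.        , 0.        , 0.        ]), 'xyz': array([ 1.17094588, -0.45116576,  0.87486492]), 'rotation': array([-1.37420829e+02,  3.40516846e-02,  5.44622809e+01])}
top {'mtx': array([[408.55447056,   0.        , 320.46580372],
       [  0.        , 408.55447056, 190.55207365],
       [  0.        ,   0.        ,   1.        ]]), 'distortion': array([-0.05885274,  0.        ,  0.        ,  0.        ,  0.        ]), 'xyz': array([0.48160858, 0.00826775, 1.2556924 ]), 'rotation': array([-175.53799482,   -0.29099575,  -90.54443629])}
{'t': 0.1, 'qpos': array([ 6.08429150e+01,  1.40824397e+01,  8.93173001e+01, -1.44991781e-04,
        7.67018651e+01, -9.97508156e+00]), 'qd': array([ 0.01165568, -0.09691021, -0.12282605, -0.01707285, -0.07434052,
       -0.00444495]), 'joint_torque': array([-7.90283048e-05, -4.30666208e+01, -3.27133334e+01, -2.03166869e-04,
        2.73234153e-03,  9.42845844e-06]), 'eef_pos': array([0.21330266, 0.61344485, 0.2120705 ]), 'tcp_rot': array([-1.79899907e+02, -1.74610635e-02,  1.60818015e+02]), 'wrist_force': array([ 0.4818087,  0.1388415, -0.5714886]), 'wrist_torque': array([-0.02980121,  0.00900813, -0.04042471]), 'finger_force': 0.0, 'grip_width': 0.08509774839457962}
```

View pics/top0.png

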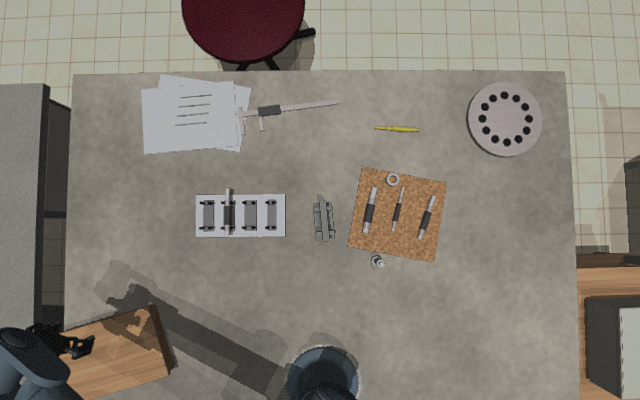

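View pics/scene0.png

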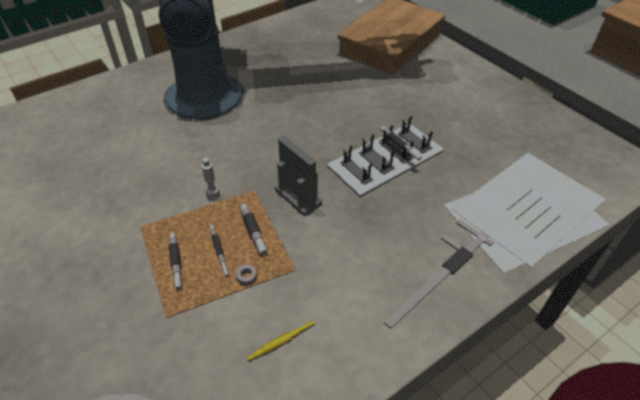

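The top view shows the rack at about (240,215), with the spare in its second place from the left. The pad is at (398,215) with three gauges at (370,210), (398,210) and (427,217). The angle plate is at (323,218), the ring at (393,180), the micrometer at (378,262) and the yellow decoy at (397,128). The scene view shows the same layout. Next I'll enlarge the pad and rack.

```bash
python3 - <<'E'
import cv2,numpy as np
a=cv2.imread("pics/top0.png");b=cv2.imread("pics/scene0.png")
f=lambda im,x,y,w,h,k:cv2.resize(im[y:y+h,x:x+w],None,fx=k,fy=k,interpolation=cv2.INTER_CUBIC)
p=np.vstack([f(a,355,165,95,46,1)*0]) 
P=f(a,345,163,105,110,5); R=f(a,190,182,100,60,5)
c=np.zeros((550,800,3),np.uint8)
P=cv2.resize(P,(400,419)); 
cv2.imwrite("pics/c1.png",np.hstack([f(a,350,163,100,110,4),f(a,190,170,100,110,4)]))
cv2.imwrite("pics/c2.png",np.hstack([f(b,140,190,160,120,2.5),f(b,320,100,160,120,2.5)]))
E
```

```text
(no output)
```

View pics/c1.png

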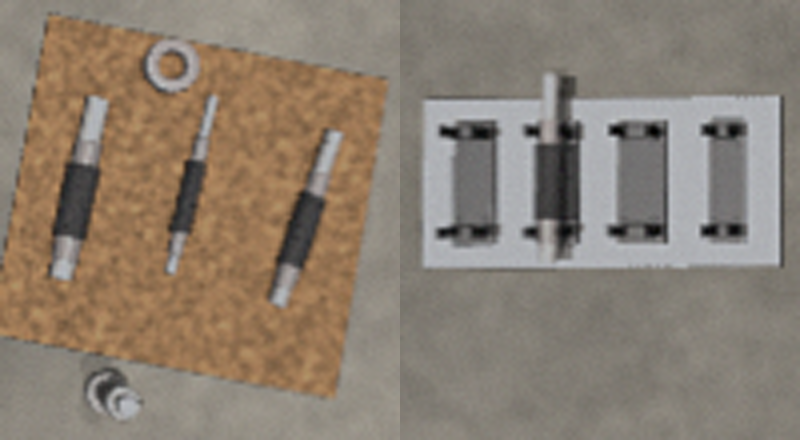

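View pics/c2.png

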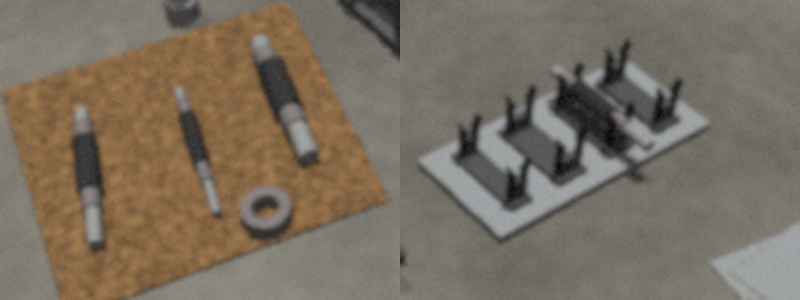

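The crops show that, from left to right, the pad holds large, small and medium, with the long ends already pointing away. The rack holds medium (base 42 px wide), spare, large (49 px) and small (37 px). Now I'll measure these by masks and rays.

```bash
cat > h.py <<'E'
import cv2,numpy as np
from scipy.spatial.transform import Rotation as R
from station import *
K=4
def ray(n,uv,z):
    c=calibration(n); uv=np.float64(uv).reshape(-1,1,2)
    d=cv2.undistortPoints(uv,c["mtx"],c["distortion"]).reshape(-1,2)
    d=np.c_[d,np.ones(len(d))]@R.from_euler("xyz",c["rotation"],degrees=True).as_matrix().T
    o=c["xyz"]; return o+d*((z-o[2])/d[:,2])[:,None]
def proj(n,p):
    c=calibration(n); M=R.from_euler("xyz",c["rotation"],degrees=True).as_matrix().T
    return cv2.projectPoints(np.float64(p).reshape(-1,1,3),cv2.Rodrigues(M)[0],-M@c["xyz"],c["mtx"],c["distortion"])[0].reshape(-1,2)
def crop(im,x,y,w,h):
    return cv2.resize(im[y:y+h,x:x+w],None,fx=K,fy=K,interpolation=cv2.INTER_CUBIC)
def blobs(mask,x,y,amin):
    out=[]
    for c in cv2.findContours(np.uint8(mask)*255,cv2.RETR_EXTERNAL,cv2.CHAIN_APPROX_NONE)[0]:
        if cv2.contourArea(c)>amin*K*K:
            out.append((c.reshape(-1,2)+.5)/K-.5+[x,y])
    return out
def rect(pts):  # pts Nx3 -> centre, long dir yaw deg, size
    (c,s,a)=cv2.minAreaRect(np.float32(pts[:,:2]*1000)); 
    if s[0]<s[1]: a+=90; s=s[::-1]
    return np.round(np.array(c)/1000,4),round((a+90)%180-90,2),np.round(s,1)
E
python3 - <<'E'
from h import *
a=cv2.imread("pics/top0.png")
for n,f,box in(("top","top0",(345,163,105,110)),("scene","scene0",(140,190,160,120))):
    im=crop(cv2.imread(f"pics/{f}.png"),*box); v=im.max(2).astype(int); s=v-im.min(2)
    print(n,"handles")
    for b in blobs((v<85),*box[:2],25): print(rect(ray(n,b,.014)),b.mean(0).round(1))
    print("bars")
    for b in blobs((s<35)&(v<300),*box[:2],60): print(rect(ray(n,b,.014)),b.mean(0).round(1))
box=(190,185,100,60); im=crop(a,*box); v=im.max(2).astype(int); s=v-im.min(2)
for b in blobs(v>165,*box[:2],300): print("plate",rect(ray("top",b,.010)))
for b in blobs((v<75),*box[:2],3):print("dark",b.mean(0).round(1),"z44",rect(ray("top",b,.044)),"z63",rect(ray("top",b,.063))[0])
for b in blobs((v>85)&(v<145)&(s<30),*box[:2],50):print("base",b.mean(0).round(1),rect(ray("top",b,.016)))
E
```

```text
top handles
(array([ 0.4812, -0.3145]), -20.04, array([68.9, 22. ])) [424.1 221.3]
(array([ 0.509 , -0.1443]), -12.93, array([58.8, 26.3])) [368.5 212.9]
(array([ 0.5111, -0.2294]), -15.39, array([57.5, 16.8])) [396.3 211.9]
bars
(array([ 0.496 , -0.2335]), -0.83, array([335.4, 324.1])) [397.  217.5]
scene handles
(array([ 0.6291, -0.2261]), 67.21, array([39. , 20.2])) [247.  281.4]
(array([ 0.6057, -0.2163]), 69.46, array([20.3, 12.8])) [245.5 271.2]
(array([ 0.5886, -0.1643]), 77.36, array([17.2, 12.7])) [262.9 253.3]
(array([ 0.4879, -0.3171]), -19.03, array([72.1, 20.7])) [175. 256.]
(array([ 0.5119, -0.2309]), -15.89, array([59.5, 14.9])) [217.1 244.9]
(array([ 0.5083, -0.1445]), -13.31, array([75.1, 26.6])) [250.7 225.2]
(array([ 0.3813, -0.1716]), 61.54, array([30.5, 26.6])) [212.5 195.7]
(array([ 0.4939, -0.0414]), -34.52, array([73.2, 57.8])) [290.6 197.7]
bars
(array([ 0.6141, -0.2202]), -35.6, array([52. , 42.9])) [246.2 274.6]
(array([ 0.4965, -0.3205]), -19.83, array([151.5,  20.7])) [175.1 261.1]
(array([ 0.5247, -0.2346]), -16.0, array([146.8,  14.7])) [218.8 250.2]
(a
[... 1126 characters left out ...]
.39, array([14.3,  8.5])) z63 [0.542  0.1557]
dark [273.1 202.2] z44 (array([0.5422, 0.1417]), 89.93, array([11.1, 10.4])) z63 [0.5412 0.1396]
dark [253.4 202.4] z44 (array([0.5427, 0.2008]), 89.51, array([15. , 10.4])) z63 [0.5417 0.1978]
dark [244.4 202.3] z44 (array([0.5429, 0.2284]), -89.77, array([11.9, 10.4])) z63 [0.5419 0.2249]
dark [210.1 202.8] z44 (array([0.5429, 0.3298]), 85.4, array([19.2, 11.2])) z63 [0.542  0.3248]
dark [229.8 214.8] z44 (array([0.5044, 0.2729]), 0.31, array([97.1, 31.3])) z63 [0.5041 0.2688]
dark [230.7 193.1] z44 (array([0.5698, 0.2674]), 0.41, array([27.6, 10.5])) z63 [0.5684 0.2633]
base [239.5 214.5] (array([0.5082, 0.2489]), 89.62, array([306.2, 181.7]))
```

```bash
cat > to.py <<'E'
import sys,numpy as np
from scipy.spatial.transform import Rotation as R
from station import *
def to(x,y,z,yaw):
    s=get_state(); M=R.from_euler("xyz",s["tcp_rot"],degrees=True)
    T=R.from_euler("xyz",[180,0,yaw],degrees=True)
    print("t",round(s["t"],2),"pos",s["eef_pos"].round(4),"rot",s["tcp_rot"].round(2),"w",round(s["grip_width"],4),"F",s["wrist_force"].round(1))
    print("shift",M.inv().apply(np.array([x,y,z])-s["eef_pos"]).round(4),"turn",(M.inv()*T).as_rotvec(degrees=True).round(2))
if __name__=="__main__": to(*map(float,sys.argv[1:]))
E
python3 to.py .509 -.1443 .22 166.8
python3 - <<'E'
from h import *
box=(415,185,35,70); a=cv2.imread("pics/top0.png"); im=crop(a,*box); v=im.max(2).astype(int)
for t in(60,70,80):
  for b in blobs(v<t,*box[:2],20): print(t,rect(ray("top",b,.014)))
box=(160,215,35,80); im=crop(cv2.imread("pics/scene0.png"),*box); v=im.max(2).astype(int)
for t in(55,65,75):
  for b in blobs(v<t,*box[:2],20): print(t,rect(ray("scene",b,.014)))
E
```

```text
t 0.1 pos [0.2133 0.6134 0.2121] rot [-1.7990e+02 -2.0000e-02  1.6082e+02] w 0.0851 F [ 0.5  0.1 -0.6]
shift [-0.5282 -0.6185 -0.007 ] turn [-0.1  -0.02 -5.98]
60 (array([ 0.4865, -0.3111]), -23.08, array([57.9, 10.9]))
70 (array([ 0.4848, -0.3158]), -19.53, array([59.5, 20.9]))
80 (array([ 0.4841, -0.3154]), -19.68, array([62.4, 21.7]))
55 (array([ 0.4859, -0.3099]), -25.18, array([53.1,  9.1]))
65 (array([ 0.4865, -0.3163]), -19.34, array([64.6, 18.3]))
75 (array([ 0.487 , -0.3166]), -19.56, array([68.1, 19.5]))
```

```bash
python3 -m creep '[[[0.4,-0.528,-0.6185,-0.007,0,0,-6],[0.4,-0.528,-0.6185,-0.007,0,0,-6],[0.4,-0.528,-0.6185,-0.007,0,0,-6],[0.4,-0.528,-0.6185,-0.007,0,0,-6],[0.4,-0.528,-0.6185,-0.007,0,0,-6],[0.4,-0.528,-0.6185,-0.007,0,0,-6],[0.4,-0.528,-0.6185,-0.007,0,0,-6],[0.4,-0.528,-0.6185,-0.007,0,0,-6],[0.4,-0.528,-0.6185,-0.007,0,0,-6],[0.4,-0.528,-0.6185,-0.007,0,0,-6],[0.4,-0.528,-0.6185,-0.007,0,0,-6],[0.4,-0.528,-0.6185,-0.007,0,0,-6]]]'; python3 to.py .509 -.1443 .22 166.8
```

```text
t: 1.3
eef_pos: [0.4316, 0.0529, 0.2182]
tcp_rot: [180.0, 0.0, 166.8]
wrist_force: [0.9, 0.4, -0.1]
grip_width: 0.0514
finger_force: 0.0
t 1.3 pos [0.4316 0.0529 0.2182] rot [1.7999e+02 2.0000e-02 1.6680e+02] w 0.0514 F [ 0.9  0.4 -0.1]
shift [-0.1203 -0.1744 -0.0018] turn [0.01 0.02 0.  ]
```

```bash
python3 -m creep '[[[0.4,-0.12,-0.174,0,0,0,0],[0.4,-0.12,-0.174,0,0,0,0],[0.4,-0.12,-0.174,0,0,0,0],[0.4,-0.12,-0.174,0,0,0,0],[0.4,-0.12,-0.174,0,0,0,0],[0.4,-0.12,-0.174,0,0,0,0],[0.4,-0.12,-0.174,0,0,0,0]]]'; python3 to.py .509 -.1443 .025 166.8
```

```text
t: 2.0
eef_pos: [0.5082, -0.1408, 0.2177]
tcp_rot: [180.0, -0.1, 166.8]
wrist_force: [-0.2, -0.1, 0.4]
grip_width: 0.0511
finger_force: 0.0
t 2.0 pos [ 0.5082 -0.1408  0.2177] rot [ 1.7996e+02 -7.0000e-02  1.6684e+02] w 0.0511 F [-0.2 -0.1  0.4]
shift [-0.0018 -0.0033  0.1927] turn [ 0.04 -0.07  0.04]
```

```bash
python3 -m creep '[[[0.4,-0.001,-0.003,0.05,0,0,0],[0.4,-0.001,-0.003,0.1,0,0,0],[0.4,-0.001,-0.003,0.14,0,0,0],[0.4,-0.001,-0.003,0.16,0,0,0],[0.4,-0.001,-0.003,0.175,0,0,0],[0.4,-0.001,-0.003,0.18,0,0,0],[0.4,-0.001,-0.003,0.18,0,0,0],[0.4,-0.001,-0.003,0.18,0,0,0]]]'; python3 to.py .509 -.1443 .026 166.8
```

```text
t: 2.8
eef_pos: [0.5101, -0.1452, 0.0398]
tcp_rot: [-180.0, 0.2, 166.8]
wrist_force: [-0.0, -0.7, 0.3]
grip_width: 0.0516
finger_force: 0.0
t 2.8 pos [ 0.5101 -0.1452  0.0398] rot [-1.7996e+02  1.5000e-01  1.6685e+02] w 0.0516 F [-0.  -0.7  0.3]
shift [0.0013 0.0006 0.0138] turn [-0.04  0.15  0.05]
```

```bash
python3 -m creep '[[[0.4,0.001,0,0.008,0,0,0],[0.4,0.001,0,0.0135,0,0,0],[0.4,0.001,0,0.0135,0,0,0],[1,0.001,0,0.0135,0,0,0],[1,0.001,0,0.0135,0,0,0],[1,0.001,0,0.0135,0,0,0],[1,0.001,0,0.0135,0,0,0],[1,0.001,0,0.0135,0,0,0]]]'; python3 to.py .509 -.1443 .22 166.8
```

```text
t: 3.6
eef_pos: [0.5081, -0.1448, 0.0249]
tcp_rot: [-180.0, 0.0, 166.8]
wrist_force: [0.4, 0.1, -0.3]
grip_width: 0.0002
finger_force: 0.0
t 3.6 pos [ 0.5081 -0.1448  0.0249] rot [-1.7999e+02  1.0000e-02  1.6682e+02] w 0.0002 F [ 0.4  0.1 -0.3]
shift [-0.0008  0.0007 -0.1951] turn [-0.01  0.01  0.02]
```

```bash
python3 - <<'E'
from h import *
a=capture("top")[...,::-1];b=capture("scene")[...,::-1]
cv2.imwrite("pics/t1.png",a);cv2.imwrite("pics/s1.png",b)
cv2.imwrite("pics/c3.png",np.hstack([crop(a,350,163,100,110),crop(b,200,170,100,110)]))
E
```

```text
(no output)
```

View pics/c3.png

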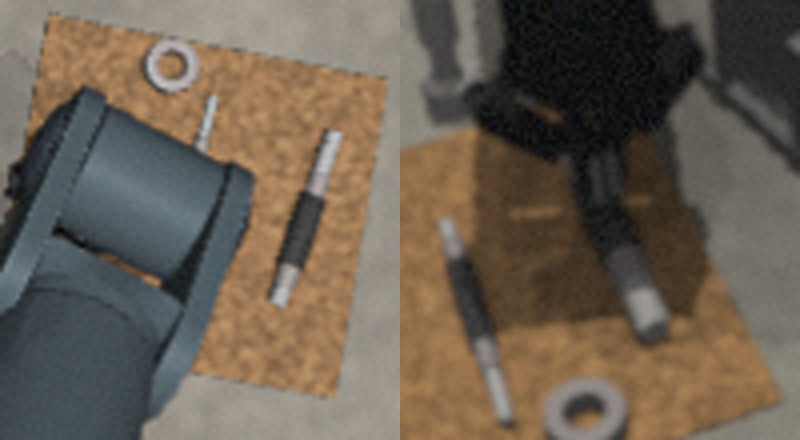

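The crop shows the gauge unmoved. The shut fingers end at about scene pixel (250,215), which looks above the gauge or short of it. I'll check this against the projected TCP.

```bash
python3 - <<'E'
from h import *
s=get_state(); print(s["eef_pos"],s["grip_width"],s["finger_force"],s["wrist_force"])
p=s["eef_pos"]
for dz in(-.019,0,.02,.04): print(dz,proj("scene",p+[0,0,dz]).round(1),proj("top",p+[0,0,dz]).round(1))
b=cv2.imread("pics/s1.png"); k=b[180:245,215:290]
k=np.clip(k.astype(float)*2.2,0,255).astype(np.uint8)
cv2.imwrite("pics/c4.png",cv2.resize(k,None,fx=9,fy=9,interpolation=cv2.INTER_CUBIC))
E
```

```text
[ 0.50802894 -0.14472978  0.02478344] 0.00014786110649998006 0.0 [-0.65920739 -0.19106733 -0.59790135]
-0.019 [[251.3 227.5]] [[368.3 213.3]]
0 [[250.6 221.9]] [[369.1 213.1]]
0.02 [[249.7 215.9]] [[369.9 213. ]]
0.04 [[248.9 209.7]] [[370.8 212.8]]
```

View pics/c4.png

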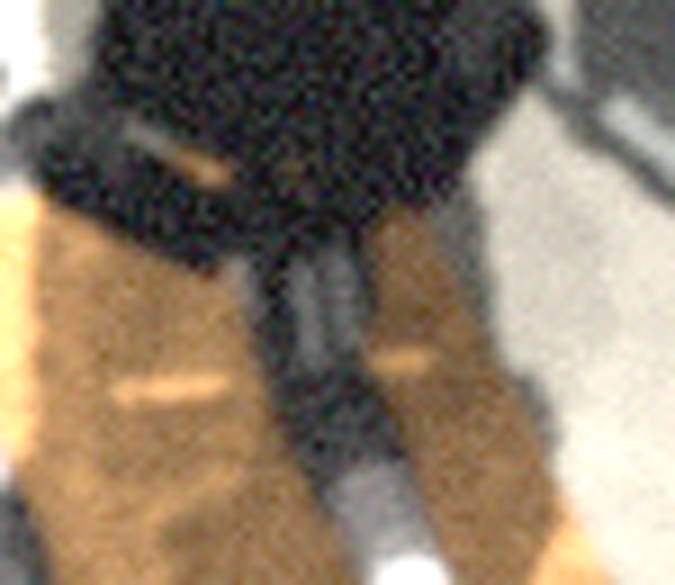

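The shut fingertips end at about scene pixel (249,221). That puts them near z≈0.03 m, resting just above the handle top, so the real tips are higher than reported. I'll open and feel downward in small steps.

```bash
python3 -m creep '[[[0.4,0,0,0,0,0,0],[0.4,0,0,0,0,0,0],[0.4,0,0,0,0,0,0],[0.4,0,0,0,0,0,0],[0.4,0,0,0,0,0,0],[0.4,0,0,0.002,0,0,0],[0.4,0,0,0.003,0,0,0],[0.4,0,0,0.003,0,0,0]]]'; python3 -m creep '[[[0.4,0,0,0.002,0,0,0],[0.4,0,0,0.004,0,0,0],[0.4,0,0,0.004,0,0,0]]]';
```

```text
t: 4.5
eef_pos: [0.5078, -0.1446, 0.0215]
tcp_rot: [180.0, -0.0, 166.8]
wrist_force: [0.6, -0.9, -0.5]
grip_width: 0.0511
finger_force: 0.0
t: 4.8
eef_pos: [0.5077, -0.1446, 0.0173]
tcp_rot: [180.0, -0.0, 166.8]
wrist_force: [0.6, -0.5, -0.3]
grip_width: 0.0508
finger_force: 0.0
```

```bash
python3 - <<'E'
from h import *
a=capture("top")[...,::-1];b=capture("scene")[...,::-1]
cv2.imwrite("pics/s2.png",b); print(get_state()["wrist_force"])
k=b[170:250,210:290]
k=np.clip(k.astype(float)*2.2,0,255).astype(np.uint8)
cv2.imwrite("pics/c5.png",cv2.resize(k,None,fx=7,fy=7,interpolation=cv2.INTER_CUBIC))
E
```

```text
[0.79377059 0.37578732 0.30828876]
```

View pics/c5.png

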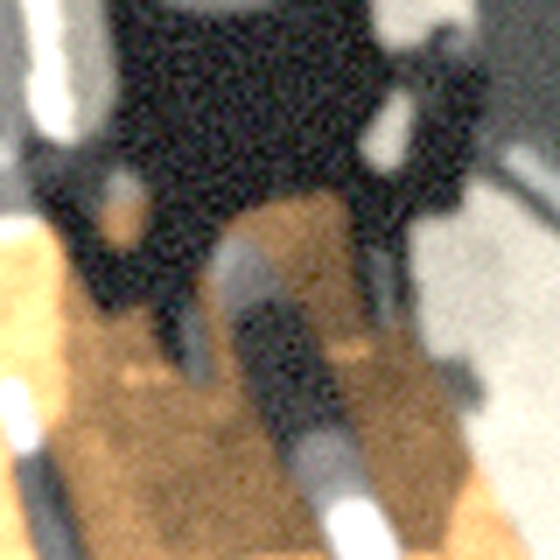

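The tips are now at pixels (238,224) and (265,216), about z≈0.035, straddling the handle symmetrically but still above it. I'll keep descending and watch the force.

```bash
python3 -m creep '[[[0.4,0,0,0.004,0,0,0],[0.4,0,0,0.008,0,0,0],[0.4,0,0,0.010,0,0,0],[0.4,0,0,0.010,0,0,0]]]';  python3 -m creep '[[[0.4,0,0,0.003,0,0,0],[0.4,0,0,0.005,0,0,0],[0.4,0,0,0.005,0,0,0]]]'
```

```text
t: 5.3
eef_pos: [0.5076, -0.1445, 0.0072]
tcp_rot: [180.0, -0.1, 166.8]
wrist_force: [-0.2, -0.2, 0.1]
grip_width: 0.0512
finger_force: 0.0
t: 5.6
eef_pos: [0.5078, -0.1447, 0.0024]
tcp_rot: [180.0, -0.0, 166.8]
wrist_force: [0.3, 0.6, 0.6]
grip_width: 0.0515
finger_force: 0.0
```

```bash
python3 -m creep '[[[0.4,0,0,0.003,0,0,0],[0.4,0,0,0.005,0,0,0],[0.4,0,0,0.005,0,0,0]]]' && python3 -m creep '[[[1,0,0,0,0,0,0],[1,0,0,0,0,0,0],[1,0,0,0,0,0,0],[1,0,0,0,0,0,0],[1,0,0,0,0,0,0]]]'; python3 - <<'E'
from h import *
b=capture("scene")[...,::-1]
cv2.imwrite("pics/s3.png",b); s=get_state();print(s["wrist_force"],s["wrist_torque"],s["joint_torque"])
k=b[160:250,210:290]
k=np.clip(k.astype(float)*2.2,0,255).astype(np.uint8)
cv2.imwrite("pics/c6.png",cv2.resize(k,None,fx=6,fy=6,interpolation=cv2.INTER_CUBIC))
E
```

```text
t: 5.9
eef_pos: [0.5077, -0.1446, -0.0026]
tcp_rot: [180.0, -0.0, 166.8]
wrist_force: [0.5, 0.1, -1.1]
grip_width: 0.0512
finger_force: 0.0
t: 6.4
eef_pos: [0.5083, -0.1449, -0.0018]
tcp_rot: [-180.0, 0.0, 166.8]
wrist_force: [-1.5, -0.1, 3.5]
grip_width: 0.0226
finger_force: 59.2
[-1.4130983  -0.33164436  4.53642149] [ 0.01761423  0.27278151 -0.01223665] [ 1.74702806e-01 -3.38203847e+01 -2.34112591e+01  1.31801516e-01
 -3.42069408e-01  9.46947170e-03]
```

The width is 22.6 mm with an upward reaction of 3.5–4.5 N, so the tips are on the upper slanted flats. I'll open and go lower.

```bash
python3 -m creep '[[[0.4,0,0,0,0,0,0],[0.4,0,0,0,0,0,0],[0.4,0,0,0,0,0,0],[0.4,0,0,0,0,0,0]]]' && python3 -m creep '[[[0.4,0,0,0.003,0,0,0],[0.4,0,0,0.006,0,0,0],[0.4,0,0,0.006,0,0,0]]]' && python3 -m creep '[[[0.4,0,0,0.003,0,0,0],[0.4,0,0,0.005,0,0,0],[0.4,0,0,0.005,0,0,0]]]' && python3 -m creep '[[[1,0,0,0,0,0,0],[1,0,0,0,0,0,0],[1,0,0,0,0,0,0],[1,0,0,0,0,0,0],[1,0,0,0,0,0,0]]]'
```

```text
t: 6.85
eef_pos: [0.5079, -0.1447, -0.0025]
tcp_rot: [180.0, -0.0, 166.8]
wrist_force: [0.1, 1.0, -0.6]
grip_width: 0.051
finger_force: 0.0
t: 7.15
eef_pos: [0.5075, -0.1445, -0.0089]
tcp_rot: [180.0, -0.1, 166.8]
wrist_force: [-0.5, 0.5, 0.1]
grip_width: 0.0511
finger_force: 0.0
t: 7.45
eef_pos: [0.5077, -0.1446, -0.0137]
tcp_rot: [180.0, -0.0, 166.8]
wrist_force: [0.6, 0.6, 0.5]
grip_width: 0.0513
finger_force: 0.0
t: 7.95
eef_pos: [0.5083, -0.145, -0.0129]
tcp_rot: [-180.0, 0.0, 166.8]
wrist_force: [-0.6, 0.5, 3.7]
grip_width: 0.0235
finger_force: 59.3
```

```bash
python3 -m creep '[[[1,0,0,-0.01,0,0,0],[1,0,0,-0.03,0,0,0],[1,0,0,-0.05,0,0,0],[1,0,0,-0.05,0,0,0],[1,0,0,-0.05,0,0,0]]]'; python3 - <<'E'
from h import *
b=capture("scene")[...,::-1]
cv2.imwrite("pics/s3.png",b); s=get_state();print(s["eef_pos"],s["wrist_force"],s["wrist_torque"],s["grip_width"])
k=b[140:250,200:300]
k=np.clip(k.astype(float)*2.2,0,255).astype(np.uint8)
cv2.imwrite("pics/c6.png",cv2.resize(k,None,fx=5,fy=5,interpolation=cv2.INTER_CUBIC))
E
```

```text
t: 8.45
eef_pos: [0.5079, -0.1446, 0.0367]
tcp_rot: [180.0, 0.0, 166.8]
wrist_force: [-0.4, -0.1, -2.2]
grip_width: 0.0235
finger_force: 59.2
[ 0.50721574 -0.14430066  0.03585776] [ 0.55457735 -0.1175502  -2.09615089] [0.06300463 0.06024025 0.01554028] 0.023676113140969932
```

View pics/c6.png

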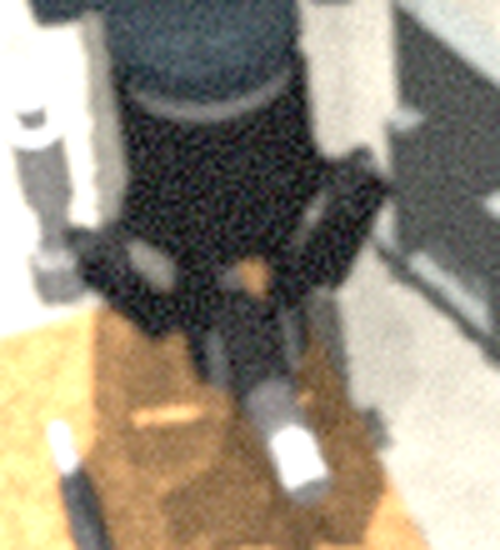

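The gauge is lifted, with tip at crop (305,475), held level and with 2.1 N of weight. The gauge axis is at reported TCP + 0.029. I'll raise it and carry it over.

```bash
python3 -m creep '[[[1,0,0,-0.05,0,0,0],[1,0,0,-0.1,0,0,0],[1,0,0,-0.135,0,0,0],[1,0,0,-0.135,0,0,0],[1,0,0,-0.135,0,0,0]]]'; python3 to.py .506 .2145 .17 179.6
```

```text
t: 9.0
eef_pos: [0.5075, -0.1445, 0.1707]
tcp_rot: [180.0, -0.1, 166.8]
wrist_force: [-0.1, 0.5, -3.6]
grip_width: 0.0231
finger_force: 59.9
t 9.0 pos [ 0.5075 -0.1445  0.1707] rot [ 1.7998e+02 -8.0000e-02  1.6682e+02] w 0.0231 F [-0.1  0.5 -3.6]
shift [0.0833 0.3492 0.0009] turn [  0.03  -0.07 -12.78]
```

```bash
python3 -m creep '[[[1,0.0833,0.3492,0,0,0,-12.8],[1,0.0833,0.3492,0,0,0,-12.8],[1,0.0833,0.3492,0,0,0,-12.8],[1,0.0833,0.3492,0,0,0,-12.8],[1,0.0833,0.3492,0,0,0,-12.8],[1,0.0833,0.3492,0,0,0,-12.8],[1,0.0833,0.3492,0,0,0,-12.8],[1,0.0833,0.3492,0,0,0,-12.8],[1,0.0833,0.3492,0,0,0,-12.8],[1,0.0833,0.3492,0,0,0,-12.8],[1,0.0833,0.3492,0,0,0,-12.8],[1,0.0833,0.3492,0,0,0,-12.8]]]'; python3 to.py .506 .2145 .06 179.6
```

```text
t: 10.2
eef_pos: [0.5066, 0.2129, 0.1714]
tcp_rot: [-180.0, -0.0, 179.5]
wrist_force: [0.5, -0.3, -2.3]
grip_width: 0.0237
finger_force: 60.2
t 10.2 pos [0.5066 0.2129 0.1714] rot [-1.7998e+02 -4.0000e-02  1.7949e+02] w 0.0237 F [ 0.5 -0.3 -2.3]
shift [0.0006 0.0016 0.1114] turn [-0.02 -0.04 -0.11]
```

```bash
python3 -m creep '[[[1,0,0.001,0.04,0,0,0],[1,0,0.001,0.08,0,0,0],[1,0,0.001,0.105,0,0,0],[1,0,0.001,0.113,0,0,0],[1,0,0.001,0.113,0,0,0],[1,0,0.001,0.113,0,0,0]]]'; python3 - <<'E'
from h import *
a=capture("top")[...,::-1];b=capture("scene")[...,::-1]
cv2.imwrite("pics/t4.png",a);cv2.imwrite("pics/s4.png",b)
p=get_state()["eef_pos"];print(p)
ax=p+[0,0,.029]; M=np.array([np.cos(np.radians(-.4)),np.sin(np.radians(-.4)),0])
print("tip exp",proj("scene",ax+.08*M),proj("top",ax+.08*M),"short",proj("top",ax-.06*M))
k=np.clip(crop(b,330,100,100,110).astype(float)*1.7,0,255).astype(np.uint8)
k2=np.clip(crop(a,190,170,100,110).astype(float)*1.3,0,255).astype(np.uint8)
cv2.imwrite("pics/c7.png",np.hstack([k2,k]))
E
```

```text
t: 10.8
eef_pos: [0.5081, 0.2152, 0.0605]
tcp_rot: [180.0, 0.2, 179.6]
wrist_force: [0.4, -0.7, -1.3]
grip_width: 0.0235
finger_force: 60.1
[0.50828027 0.21541118 0.06090819]
tip exp [[402.45761098 154.99986689]] [[246.01507023 185.74968291]] short [[245.49327104 234.80069227]]
```

View pics/c7.png

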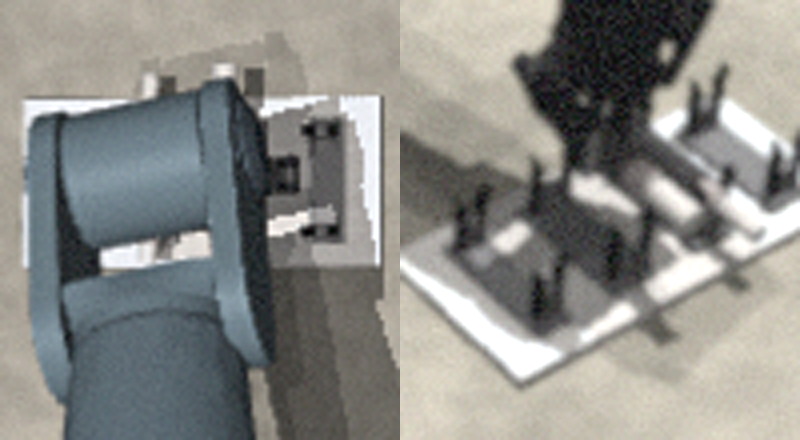

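In the scene view the held tip is at about (405,157), where (402,155) was expected. In the top view it is at (246.2,187), where (246.0,185.7) was expected. That matches well. I'll check the jaw midlines from the tips in the scene view as a second opinion.

```bash
python3 - <<'E'
from h import *
box=(320,105,130,90); im=crop(cv2.imread("pics/scene0.png"),*box); v=im.max(2).astype(int)
for b in blobs(v<62,*box[:2],4):
    t=b[b[:,1]<b[:,1].min()+1.2].mean(0)
    print(t.round(1),"tip z63",ray("scene",t,.063)[0,:2].round(4),len(b))
box=(190,185,100,60); im=crop(cv2.imread("pics/top0.png"),*box); v=im.max(2).astype(int)
# bright long end of spare, top view
for n,f,bx in(("top","top0",(222,184,14,14)),("scene","scene0",(395,135,45,45))):
    im=crop(cv2.imread(f"pics/{f}.png"),*bx)
E
python3 to.py .507 .2145 .06 179.6
```

```text
[412.2 167.7] tip z63 [0.6134 0.2267] 49
[370.9 163.3] tip z63 [0.5471 0.1591] 202
[350.7 146.8] tip z63 [0.4746 0.1568] 196
[411.6 141.3] tip z63 [0.5447 0.2889] 50
[372.4 135.3] tip z63 [0.4725 0.2263] 251
[430.9 132.3] tip z63 [0.5475 0.3503] 216
[383.9 131.3] tip z63 [0.4773 0.2591] 595
[391.3 126.3] tip z63 [0.4735 0.2867] 39
[410.3 116.9] tip z63 [0.4733 0.3507] 226
t 10.9 pos [0.5083 0.2154 0.0609] rot [179.96   0.22 179.6 ] w 0.0234 F [-0.4  0.  -1.7]
shift [ 0.0013 -0.0009  0.0009] turn [0.04 0.22 0.  ]
```

```bash
python3 -m creep '[[[1,0.001,-0.001,0.008,0,0,0],[1,0.001,-0.001,0.012,0,0,0],[1,0.001,-0.001,0.016,0,0,0],[1,0.001,-0.001,0.016,0,0,0]]]';python3 -m creep '[[[1,0,0,0.004,0,0,0],[1,0,0,0.008,0,0,0],[1,0,0,0.008,0,0,0]]]'; python3 -m creep '[[[1,0,0,0.004,0,0,0],[1,0,0,0.008,0,0,0],[1,0,0,0.008,0,0,0]]]'
```

```text
t: 11.3
eef_pos: [0.5049, 0.2141, 0.0419]
tcp_rot: [-180.0, -0.1, 179.6]
wrist_force: [0.1, -0.7, -1.8]
grip_width: 0.0238
finger_force: 60.2
t: 11.6
eef_pos: [0.505, 0.2141, 0.034]
tcp_rot: [-180.0, -0.1, 179.6]
wrist_force: [-0.5, -0.1, -2.2]
grip_width: 0.0233
finger_force: 60.2
t: 11.9
eef_pos: [0.5065, 0.2147, 0.0271]
tcp_rot: [180.0, 0.1, 179.6]
wrist_force: [2.1, 2.3, -2.5]
grip_width: 0.0236
finger_force: 60.3
```

```bash
python3 -m creep '[[[1,0,0,0.002,0,0,0],[1,0,0,0.004,0,0,0],[1,0,0,0.004,0,0,0]]]';python3 -m creep '[[[1,0,0,0.002,0,0,0],[1,0,0,0.004,0,0,0],[1,0,0,0.004,0,0,0]]]'; python3 -m creep '[[[1,0,0,0.002,0,0,0],[1,0,0,0.003,0,0,0],[1,0,0,0.003,0,0,0]]]'
```

```text
t: 12.2
eef_pos: [0.5079, 0.2147, 0.0248]
tcp_rot: [179.9, 0.3, 179.6]
wrist_force: [1.3, 2.3, 5.8]
grip_width: 0.0232
finger_force: 61.2
t: 12.5
eef_pos: [0.5077, 0.2147, 0.0203]
tcp_rot: [179.9, 0.3, 179.6]
wrist_force: [4.1, 1.2, 3.2]
grip_width: 0.0236
finger_force: 60.8
t: 12.8
eef_pos: [0.5043, 0.2145, 0.0146]
tcp_rot: [180.0, -0.1, 179.6]
wrist_force: [2.1, 3.9, -4.1]
grip_width: 0.0234
finger_force: 60.0
```

```bash
python3 -m creep '[[[1,0,0,0.002,0,0,0],[1,0,0,0.002,0,0,0],[1,0,0,0.002,0,0,0]]]';python3 -m creep '[[[1,0,0,0.002,0,0,0],[1,0,0,0.002,0,0,0],[1,0,0,0.002,0,0,0]]]'
```

```text
t: 13.1
eef_pos: [0.5044, 0.2145, 0.0144]
tcp_rot: [-180.0, -0.2, 179.6]
wrist_force: [-6.4, 2.0, 10.3]
grip_width: 0.0239
finger_force: 61.7
t: 13.4
eef_pos: [0.5045, 0.2145, 0.0142]
tcp_rot: [-180.0, -0.3, 179.7]
wrist_force: [-14.1, 0.6, 23.9]
grip_width: 0.0236
finger_force: 63.4
```

```bash
python3 -m creep '[[[1,0,0,-0.003,0,0,0],[0.55,0,0,-0.003,0,0,0],[0.55,0,0,-0.003,0,0,0],[0.55,0,0,-0.003,0,0,0],[0.55,0,0,-0.01,0,0,0],[0.55,0,0,-0.03,0,0,0],[0.55,0,0,-0.07,0,0,0],[0.55,0,0,-0.12,0,0,0],[0.55,0,0,-0.16,0,0,0],[0.55,0,0,-0.16,0,0,0],[0.55,0,0,-0.16,0,0,0]]]'; python3 to.py .511 -.230 .17 164.2
```

```text
t: 14.5
eef_pos: [0.5063, 0.2143, 0.1733]
tcp_rot: [180.0, 0.2, 179.6]
wrist_force: [-0.7, -0.8, -0.4]
grip_width: 0.0381
finger_force: 0.0
t 14.5 pos [0.5063 0.2143 0.1733] rot [1.7998e+02 1.6000e-01 1.7961e+02] w 0.0381 F [-0.7 -0.8 -0.4]
shift [-0.0077 -0.4442  0.0031] turn [ 0.04  0.16 15.41]
```

```bash
python3 -m creep '[[[0.55,-0.0077,-0.444,0,0,0,15.4],[0.55,-0.0077,-0.444,0,0,0,15.4],[0.55,-0.0077,-0.444,0,0,0,15.4],[0.55,-0.0077,-0.444,0,0,0,15.4],[0.55,-0.0077,-0.444,0,0,0,15.4],[0.55,-0.0077,-0.444,0,0,0,15.4],[0.55,-0.0077,-0.444,0,0,0,15.4],[0.55,-0.0077,-0.444,0,0,0,15.4],[0.55,-0.0077,-0.444,0,0,0,15.4],[0.55,-0.0077,-0.444,0,0,0,15.4],[0.55,-0.0077,-0.444,0,0,0,15.4],[0.55,-0.0077,-0.444,0,0,0,15.4]]]'; python3 - <<'E'
from h import *
a=capture("top")[...,::-1];b=capture("scene")[...,::-1]
cv2.imwrite("pics/t5.png",a);cv2.imwrite("pics/s5.png",b)
box=(190,185,100,60); im=crop(a,*box); v=im.max(2).astype(int)
for t in(60,70):
  for q in blobs((v<t),*box[:2],40):print("handles rack",rect(ray("top",q,.044)))
for f in("top0","t5"):
  g=cv2.imread(f"pics/{f}.png").max(2)
  for x in(228,246): print(f,x,g[180:200,x-3:x+5].max(1))
E
python3 to.py .511 -.230 -.013 164.3
```

```text
t: 15.7
eef_pos: [0.5096, -0.2285, 0.1702]
tcp_rot: [179.9, -0.2, 164.3]
wrist_force: [0.5, -0.2, -0.4]
grip_width: 0.0385
finger_force: 0.0
handles rack (array([0.5048, 0.2692]), 0.32, array([90.4, 14.9]))
handles rack (array([0.5057, 0.2037]), 0.11, array([88.8, 14.8]))
handles rack (array([0.5044, 0.2729]), 0.31, array([92.6, 29.9]))
handles rack (array([0.5061, 0.2101]), 0.1, array([91.1, 33.5]))
top0 228 [133 132 131 136 136 137 136 132 156 180 188 184 184 186 185 184 180 182
 180 174]
top0 246 [140 139 140 140 139 136 135 135 133 136 135 133 135 132 146 184 184 184
 187 187]
t5 228 [142 141 143 143 147 147 148 142 166 193 199 198 202 199 197 199 195 194
 194 187]
t5 246 [147 149 149 150 148 144 142 142 174 198 198 197 198 198 198 199 196 193
 198 199]
t 15.8 pos [ 0.5101 -0.2283  0.171 ] rot [ 1.7997e+02 -8.0000e-02  1.6432e+02] w 0.0388 F [ 0.2  0.5 -0.2]
shift [-0.0016 -0.0015  0.184 ] turn [ 0.03 -0.08  0.02]
```

```bash
python3 -m creep '[[[0.55,-0.001,-0.0015,0.05,0,0,0],[0.55,-0.001,-0.0015,0.1,0,0,0],[0.55,-0.001,-0.0015,0.14,0,0,0],[0.55,-0.001,-0.0015,0.16,0,0,0],[0.55,-0.001,-0.0015,0.17,0,0,0],[0.55,-0.001,-0.0015,0.17,0,0,0],[0.55,-0.001,-0.0015,0.17,0,0,0]]]'; python3 to.py .511 -.230 -.013 164.3
```

```text
t: 16.5
eef_pos: [0.5119, -0.2318, 0.0032]
tcp_rot: [-180.0, 0.1, 164.3]
wrist_force: [0.4, 0.4, 0.7]
grip_width: 0.0383
finger_force: 0.0
t 16.5 pos [ 0.5119 -0.2318  0.0032] rot [-1.7995e+02  1.3000e-01  1.6426e+02] w 0.0383 F [0.4 0.4 0.7]
shift [0.0014 0.0015 0.0161] turn [-0.05  0.13 -0.04]
```

```bash
python3 -m creep '[[[0.55,0.0005,0.001,0.006,0,0,0],[0.55,0.0005,0.001,0.011,0,0,0],[0.55,0.0005,0.001,0.0125,0,0,0],[0.55,0.0005,0.001,0.0125,0,0,0]]]';python3 -m creep '[[[0.55,0,0,0.002,0,0,0],[0.55,0,0,0.003,0,0,0],[0.55,0,0,0.003,0,0,0]]]' && python3 -m creep '[[[1,0,0,0,0,0,0],[1,0,0,0,0,0,0],[1,0,0,0,0,0,0],[1,0,0,0,0,0,0]]]'
```

```text
t: 16.9
eef_pos: [0.5105, -0.2303, -0.0109]
tcp_rot: [180.0, -0.0, 164.2]
wrist_force: [-0.6, 1.0, 0.7]
grip_width: 0.0385
finger_force: 0.0
t: 17.2
eef_pos: [0.5105, -0.2304, -0.0139]
tcp_rot: [180.0, -0.0, 164.2]
wrist_force: [-0.5, -0.3, 0.5]
grip_width: 0.0382
finger_force: 0.0
t: 17.6
eef_pos: [0.5108, -0.2305, -0.0135]
tcp_rot: [-180.0, 0.0, 164.2]
wrist_force: [-0.3, 0.7, 1.6]
grip_width: 0.013
finger_force: 58.8
```

```bash
python3 -m creep '[[[0.6,0,0,0,0,0,0],[0.6,0,0,0,0,0,0],[0.6,0,0,0,0,0,0],[0.6,0,0,0.002,0,0,0],[0.6,0,0,0.003,0,0,0],[0.6,0,0,0.003,0,0,0]]]' && python3 -m creep '[[[1,0,0,0,0,0,0],[1,0,0,0,0,0,0],[1,0,0,0,0,0,0],[1,0,0,0,0,0,0]]]'
```

```text
t: 18.2
eef_pos: [0.5108, -0.2305, -0.0151]
tcp_rot: [180.0, -0.1, 164.2]
wrist_force: [-5.2, 3.5, 15.2]
grip_width: 0.0339
finger_force: 7.6
t: 18.6
eef_pos: [0.5129, -0.2317, -0.0137]
tcp_rot: [-179.9, 0.2, 164.2]
wrist_force: [-1.2, 2.7, 16.8]
grip_width: 0.0129
finger_force: 60.9
```

```bash
python3 -m creep '[[[1,0,0,-0.01,0,0,0],[1,0,0,-0.04,0,0,0],[1,0,0,-0.09,0,0,0],[1,0,0,-0.14,0,0,0],[1,0,0,-0.186,0,0,0],[1,0,0,-0.186,0,0,0],[1,0,0,-0.186,0,0,0]]]'; python3 to.py .507 .151 .17 179.6
```

```text
t: 19.3
eef_pos: [0.5109, -0.2306, 0.1702]
tcp_rot: [-180.0, 0.1, 164.2]
wrist_force: [-1.0, 0.4, -1.4]
grip_width: 0.0128
finger_force: 58.7
t 19.3 pos [ 0.5109 -0.2306  0.1702] rot [-1.7996e+02  1.1000e-01  1.6422e+02] w 0.0128 F [-1.   0.4 -1.4]
shift [ 1.076e-01  3.662e-01 -3.000e-04] turn [ -0.06   0.1  -15.38]
```

```bash
python3 -m creep '[[[1,0.1076,0.366,0,0,0,-15.4],[1,0.1076,0.366,0,0,0,-15.4],[1,0.1076,0.366,0,0,0,-15.4],[1,0.1076,0.366,0,0,0,-15.4],[1,0.1076,0.366,0,0,0,-15.4],[1,0.1076,0.366,0,0,0,-15.4],[1,0.1076,0.366,0,0,0,-15.4],[1,0.1076,0.366,0,0,0,-15.4],[1,0.1076,0.366,0,0,0,-15.4],[1,0.1076,0.366,0,0,0,-15.4],[1,0.1076,0.366,0,0,0,-15.4],[1,0.1076,0.366,0,0,0,-15.4]]]'; python3 to.py .507 .151 .06 179.6
```

```text
t: 20.5
eef_pos: [0.5064, 0.1499, 0.1685]
tcp_rot: [-180.0, -0.1, 179.5]
wrist_force: [0.3, 0.3, -1.2]
grip_width: 0.0129
finger_force: 58.9
t 20.5 pos [0.5064 0.1499 0.1685] rot [-1.7998e+02 -8.0000e-02  1.7951e+02] w 0.0129 F [ 0.3  0.3 -1.2]
shift [-0.0007  0.0011  0.1085] turn [-0.02 -0.08 -0.09]
```

```bash
python3 -m creep '[[[1,0,0,0.04,0,0,0],[1,0,0,0.08,0,0,0],[1,0,0,0.105,0,0,0],[1,0,0,0.116,0,0,0],[1,0,0,0.116,0,0,0],[1,0,0,0.116,0,0,0]]]'; python3 - <<'E'
from h import *
a=capture("top")[...,::-1];b=capture("scene")[...,::-1]
cv2.imwrite("pics/t6.png",a);cv2.imwrite("pics/s6.png",b)
p=get_state()["eef_pos"];print(p)
ax=p+[0,0,.0252]; M=np.array([np.cos(np.radians(-.4)),np.sin(np.radians(-.4)),0])
e=proj("top",ax+.07*M)[0]; print("exp top",e,proj("top",ax+.08*M), "scene",proj("scene",[ax+.065*M]))
g=a.max(2).astype(int); 
for r in range(int(e[1])-5,int(e[1])+5): print(r,g[r,int(e[0])-6:int(e[0])+8])
print("cols from",int(e[0])-6)
E
python3 to.py .507 .151 .06 179.6
```

```text
t: 21.1
eef_pos: [0.5079, 0.1507, 0.0546]
tcp_rot: [180.0, 0.1, 179.6]
wrist_force: [-0.1, -0.1, 0.5]
grip_width: 0.0131
finger_force: 58.9
[0.50828674 0.15099357 0.05520528]
exp top [268.81547325 189.28627464] [[268.84114767 185.83616784]] scene [[376.12819787 165.70755199]]
184 [112 117 119 116 116 120 118 117 115 116 114 116 114 116]
185 [117 117 117 114 115 115 116 115 119 117 114 122 117 118]
186 [119 118 117 116 116 113 123 125 100 115 117 121 119 116]
187 [121 120 119 115 113  97 159 175 111 118 119 117 121 116]
188 [124 119 118 119 116 100 164 176 111 118 120  74  74 117]
189 [120 121 121 124 120  99 161 176 109 119 119  62  65 123]
190 [118 125 118 125 118  99 162 173 102 119 124  67  67 121]
191 [120 120 125 125 117  97 169 177 108 124 118  68  64  99]
192 [122 124 124 129 121 103 173 176 107 115  77  57  58  62]
193 [125 121 126 128 124 104 168 142  94  98  68  62  65  67]
cols from 262
t 21.2 pos [0.5083 0.151  0.0552] rot [179.98   0.21 179.6 ] w 0.0124 F [ 0.4  0.1 -0.8]
shift [ 0.0013 -0.     -0.0048] turn [0.02 0.21 0.  ]
```

```bash
python3 -m creep '[[[1,0,0,0.008,0,0,0],[1,0,0,0.016,0,0,0],[1,0,0,0.021,0,0,0],[1,0,0,0.021,0,0,0]]]';python3 -m creep '[[[1,0,0,0.003,0,0,0],[1,0,0,0.005,0,0,0],[1,0,0,0.005,0,0,0]]]'; python3 -m creep '[[[1,0,0,0.003,0,0,0],[1,0,0,0.005,0,0,0],[1,0,0,0.005,0,0,0]]]'
```

```text
t: 21.6
eef_pos: [0.5056, 0.151, 0.031]
tcp_rot: [-180.0, -0.1, 179.6]
wrist_force: [0.5, 0.3, -0.6]
grip_width: 0.0127
finger_force: 58.9
t: 21.9
eef_pos: [0.5068, 0.151, 0.0273]
tcp_rot: [-180.0, 0.0, 179.6]
wrist_force: [-0.1, -1.1, -0.6]
grip_width: 0.0132
finger_force: 58.9
t: 22.2
eef_pos: [0.5088, 0.1511, 0.0238]
tcp_rot: [180.0, 0.3, 179.6]
wrist_force: [1.9, -0.5, 3.3]
grip_width: 0.0127
finger_force: 59.5
```

```bash
python3 -m creep '[[[1,0,0,0.002,0,0,0],[1,0,0,0.004,0,0,0],[1,0,0,0.004,0,0,0]]]';python3 -m creep '[[[1,0,0,0.002,0,0,0],[1,0,0,0.003,0,0,0],[1,0,0,0.003,0,0,0]]]'; python3 -m creep '[[[1,0,0,0.002,0,0,0],[1,0,0,0.002,0,0,0],[1,0,0,0.002,0,0,0]]]'
```

```text
t: 22.5
eef_pos: [0.5074, 0.151, 0.0187]
tcp_rot: [180.0, 0.1, 179.6]
wrist_force: [1.6, -0.4, 2.3]
grip_width: 0.0132
finger_force: 59.4
t: 22.8
eef_pos: [0.5076, 0.1511, 0.0183]
tcp_rot: [-180.0, -0.0, 179.7]
wrist_force: [-8.7, -2.3, 25.7]
grip_width: 0.0132
finger_force: 61.9
t: 23.1
eef_pos: [0.5077, 0.1511, 0.018]
tcp_rot: [-179.9, -0.1, 179.7]
wrist_force: [-15.8, -4.2, 40.3]
grip_width: 0.013
finger_force: 63.5
```

```bash
python3 -m creep '[[[1,0,0,-0.004,0,0,0],[0.65,0,0,-0.004,0,0,0],[0.65,0,0,-0.004,0,0,0],[0.65,0,0,-0.004,0,0,0],[0.65,0,0,-0.01,0,0,0],[0.65,0,0,-0.03,0,0,0],[0.65,0,0,-0.07,0,0,0],[0.65,0,0,-0.12,0,0,0],[0.65,0,0,-0.157,0,0,0],[0.65,0,0,-0.157,0,0,0],[0.65,0,0,-0.157,0,0,0]]]'; python3 to.py .486 -.316 .17 160.5
```

```text
t: 24.2
eef_pos: [0.507, 0.1511, 0.1711]
tcp_rot: [180.0, 0.1, 179.6]
wrist_force: [-0.3, -0.3, -0.2]
grip_width: 0.0299
finger_force: 0.0
t 24.2 pos [0.507  0.1511 0.1711] rot [1.7999e+02 1.0000e-01 1.7962e+02] w 0.0299 F [-0.3 -0.3 -0.2]
shift [ 0.0179 -0.4673  0.001 ] turn [ 0.03  0.1  19.12]
```

```bash
python3 -m creep '[[[0.5,0.018,-0.467,0,0,0,19.1],[0.5,0.018,-0.467,0,0,0,19.1],[0.5,0.018,-0.467,0,0,0,19.1],[0.5,0.018,-0.467,0,0,0,19.1],[0.5,0.018,-0.467,0,0,0,19.1],[0.5,0.018,-0.467,0,0,0,19.1],[0.5,0.018,-0.467,0,0,0,19.1],[0.5,0.018,-0.467,0,0,0,19.1],[0.5,0.018,-0.467,0,0,0,19.1],[0.5,0.018,-0.467,0,0,0,19.1],[0.5,0.018,-0.467,0,0,0,19.1],[0.5,0.018,-0.467,0,0,0,19.1]]]'; python3 -m creep '[[[0.5,0,0,0,0,0,0],[0.5,0,0,0,0,0,0]]]' ; python3 to.py .486 -.316 -.013 160.5
```

```text
t: 25.4
eef_pos: [0.4849, -0.3144, 0.1685]
tcp_rot: [179.9, -0.2, 160.5]
wrist_force: [0.9, -0.2, -0.2]
grip_width: 0.0429
finger_force: 0.0
t: 25.6
eef_pos: [0.4857, -0.3141, 0.1699]
tcp_rot: [180.0, -0.0, 160.6]
wrist_force: [-0.2, 0.0, 0.5]
grip_width: 0.0432
finger_force: 0.0
t 25.6 pos [ 0.4857 -0.3141  0.1699] rot [ 1.7997e+02 -4.0000e-02  1.6063e+02] w 0.0432 F [-0.2  0.   0.5]
shift [-0.001  -0.0017  0.1829] turn [ 0.03 -0.04  0.13]
```

```bash
python3 -m creep '[[[0.5,-0.001,-0.0015,0.05,0,0,0],[0.5,-0.001,-0.0015,0.1,0,0,0],[0.5,-0.001,-0.0015,0.14,0,0,0],[0.5,-0.001,-0.0015,0.16,0,0,0],[0.5,-0.001,-0.0015,0.17,0,0,0],[0.5,-0.001,-0.0015,0.17,0,0,0],[0.5,-0.001,-0.0015,0.17,0,0,0]]]'; python3 to.py .486 -.316 -.0125 160.5
```

```text
t: 26.3
eef_pos: [0.487, -0.318, 0.0017]
tcp_rot: [-179.9, 0.1, 160.6]
wrist_force: [0.7, 0.2, 0.1]
grip_width: 0.0427
finger_force: 0.0
t 26.3 pos [ 0.487  -0.318   0.0017] rot [-1.7994e+02  1.3000e-01  1.6055e+02] w 0.0427 F [0.7 0.2 0.1]
shift [0.0017 0.0016 0.0142] turn [-0.06  0.13  0.05]
```

```bash
python3 -m creep '[[[0.5,0.0005,0.001,0.006,0,0,0],[0.5,0.0005,0.001,0.011,0,0,0],[0.5,0.0005,0.001,0.013,0,0,0],[0.5,0.0005,0.001,0.013,0,0,0],[0.5,0.0005,0.001,0.013,0,0,0]]]' && python3 -m creep '[[[1,0,0,0,0,0,0],[1,0,0,0,0,0,0],[1,0,0,0,0,0,0],[1,0,0,0,0,0,0]]]'
```

```text
t: 26.8
eef_pos: [0.4859, -0.3165, -0.0127]
tcp_rot: [-180.0, 0.0, 160.5]
wrist_force: [0.7, 0.5, 0.0]
grip_width: 0.0428
finger_force: 0.0
t: 27.2
eef_pos: [0.4861, -0.3168, -0.0123]
tcp_rot: [-180.0, 0.0, 160.5]
wrist_force: [-0.7, -0.1, 3.9]
grip_width: 0.018
finger_force: 59.3
```

```bash
python3 -m creep '[[[1,0,0,-0.01,0,0,0],[1,0,0,-0.04,0,0,0],[1,0,0,-0.09,0,0,0],[1,0,0,-0.14,0,0,0],[1,0,0,-0.183,0,0,0],[1,0,0,-0.183,0,0,0],[1,0,0,-0.183,0,0,0]]]'; python3 to.py .507 .3428 .17 179.6
```

```text
t: 27.9
eef_pos: [0.4861, -0.3166, 0.1714]
tcp_rot: [-180.0, 0.1, 160.5]
wrist_force: [0.1, 0.1, -1.7]
grip_width: 0.0181
finger_force: 58.9
t 27.9 pos [ 0.4861 -0.3166  0.1714] rot [-1.7995e+02  1.1000e-01  1.6052e+02] w 0.0181 F [ 0.1  0.1 -1.7]
shift [2.001e-01 6.286e-01 5.000e-04] turn [ -0.07   0.1  -19.08]
```

```bash
python3 -m creep '[[[1,0.2,0.6286,0,0,0,-19.1],[1,0.2,0.6286,0,0,0,-19.1],[1,0.2,0.6286,0,0,0,-19.1],[1,0.2,0.6286,0,0,0,-19.1],[1,0.2,0.6286,0,0,0,-19.1],[1,0.2,0.6286,0,0,0,-19.1],[1,0.2,0.6286,0,0,0,-19.1],[1,0.2,0.6286,0,0,0,-19.1],[1,0.2,0.6286,0,0,0,-19.1],[1,0.2,0.6286,0,0,0,-19.1],[1,0.2,0.6286,0,0,0,-19.1],[1,0.2,0.6286,0,0,0,-19.1]]]'; python3 to.py .507 .3428 .17 179.6
```

```text
t: 29.1
eef_pos: [0.5029, 0.2848, 0.1673]
tcp_rot: [-179.9, -0.3, 179.6]
wrist_force: [0.6, -0.8, -1.0]
grip_width: 0.0179
finger_force: 59.1
t 29.1 pos [0.5029 0.2848 0.1673] rot [-179.9    -0.28  179.63] w 0.0179 F [ 0.6 -0.8 -1. ]
shift [-0.0037  0.058  -0.0028] turn [-0.1  -0.28  0.03]
```

```bash
python3 -m creep '[[[1,-0.003,0.045,0,0,0,0],[1,-0.003,0.045,0,0,0,0],[1,-0.003,0.045,0,0,0,0],[1,-0.003,0.045,0,0,0,0],[1,-0.003,0.045,0,0,0,0]]]'; python3 to.py .507 .3428 .055 179.6
```

```text
t: 29.6
eef_pos: [0.508, 0.3268, 0.1694]
tcp_rot: [-180.0, -0.1, 179.5]
wrist_force: [0.1, -0.3, -1.6]
grip_width: 0.0183
finger_force: 59.2
t 29.6 pos [0.508  0.3268 0.1694] rot [-1.7996e+02 -9.0000e-02  1.7952e+02] w 0.0183 F [ 0.1 -0.3 -1.6]
shift [0.001  0.016  0.1144] turn [-0.04 -0.09 -0.08]
```

```bash
python3 -m creep '[[[1,0.001,0.015,0,0,0,0],[1,0.001,0.015,0.04,0,0,0],[1,0.001,0.015,0.08,0,0,0],[1,0.001,0.015,0.105,0,0,0],[1,0.001,0.015,0.112,0,0,0],[1,0.001,0.015,0.112,0,0,0],[1,0.001,0.015,0.112,0,0,0],[1,0.001,0.015,0.112,0,0,0]]]'; python3 to.py .507 .3428 .055 179.6;  python3 - <<'E'
from h import *
a=capture("top")[...,::-1];b=capture("scene")[...,::-1]
cv2.imwrite("pics/t7.png",a);cv2.imwrite("pics/s7.png",b)
p=get_state()["eef_pos"];print(p)
ax=p+[0,0,.0263]; M=np.array([np.cos(np.radians(-.4)),np.sin(np.radians(-.4)),0])
e=proj("top",ax+.07*M)[0]; print("exp top",e,proj("top",ax+.08*M))
g=a.max(2).astype(int); 
for r in range(int(e[1])-5,int(e[1])+3): print(r,g[r,int(e[0])-6:int(e[0])+8])
print("cols from",int(e[0])-6)
E
```

```text
t: 30.4
eef_pos: [0.509, 0.3439, 0.0606]
tcp_rot: [179.9, 0.2, 179.6]
wrist_force: [0.8, 0.7, -1.4]
grip_width: 0.0178
finger_force: 59.2
t 30.4 pos [0.509  0.3439 0.0606] rot [179.9    0.21 179.61] w 0.0178 F [ 0.8  0.7 -1.4]
shift [ 0.002  -0.0012  0.0056] turn [0.1  0.21 0.01]
[0.5085025  0.34371706 0.0599944 ]
exp top [201.85451447 189.65742877] [[201.92454568 186.20066028]]
184 [137 140 137 122 115 123 119 118 124 119 117 115 116 119]
185 [120 122 124 126 120 124 122 118 118 114 119 116 116 119]
186 [116 123 128 125 123 130 145 137 122 115 114 115 115 114]
187 [116 121 122 125 126 153 174 157 124 109 114 117 113 117]
188 [121 122 126 120 127 159 181 164 120 105 112 118 115 119]
189 [116 117 119 116 125 156 182 165 118 104 117 116 115 115]
190 [112 119 115 115 123 158 181 159 115  99 111 119 118 117]
191 [114 113 111 114 126 160 182 160 115 100 113 115 115 120]
cols from 195
```

```bash
python3 - <<'E'
from h import *
def col(f,r0,r1,c0,c1):
    g=cv2.imread(f"pics/{f}.png").max(2)[r0:r1,c0:c1].astype(float).mean(0); bg=np.median(np.r_[g[:2]]); w=np.clip(g-bg-12,0,None)
    return (w*np.arange(c0,c1)).sum()/w.sum(), g.round()
for n,a in(("spare0",("top0",189,193,222,238)),("spare5",("t5",189,193,222,238)),("large5",("t5",189,193,238,254)),("small7",("t7",188,192,261,277)),("med7",("t7",188,192,194,209))):
    c,g=col(*a); z=.086 if n=="med7" else .044
    print(n,round(c,2),ray("top",[c,190],z)[0].round(4),g)
E
```

```text
spare0 226.89 [0.5803 0.2801 0.044 ] [132. 130. 128. 139. 173. 184. 163. 110.  66.  60.  72.  81. 122. 131.
 132. 132.]
spare5 226.9 [0.5803 0.2801 0.044 ] [142. 142. 137. 150. 184. 198. 174. 117.  72.  65.  79.  86. 132. 141.
 142. 141.]
large5 248.39 [0.5797 0.2158 0.044 ] [141. 140. 141. 141. 144. 141. 140. 138. 155. 188. 196. 198. 181. 130.
  70.  61.]
small7 269.67 [0.5791 0.1524 0.044 ] [140. 141. 143. 143. 142. 143. 142. 143. 174. 197. 139.  82.  96. 101.
 139. 138.]
med7 201.03 [0.5776 0.3457 0.086 ] [117. 116. 118. 118. 116. 125. 158. 182. 162. 117. 102. 113. 117. 116.
 118.]
```

Measured against the seated neighbours, the gauge sits about 1.7 mm too far in +y. I'll shift it by -1.5 mm and press.

```bash
python3 -m creep '[[[1,0.001,-0.0015,0.008,0,0,0],[1,0.001,-0.0015,0.016,0,0,0],[1,0.001,-0.0015,0.024,0,0,0],[1,0.001,-0.0015,0.026,0,0,0],[1,0.001,-0.0015,0.026,0,0,0]]]';python3 -m creep '[[[1,0,0,0.003,0,0,0],[1,0,0,0.005,0,0,0],[1,0,0,0.005,0,0,0]]]'; python3 -m creep '[[[1,0,0,0.003,0,0,0],[1,0,0,0.005,0,0,0],[1,0,0,0.005,0,0,0]]]'
```

```text
t: 31.0
eef_pos: [0.5061, 0.3416, 0.0315]
tcp_rot: [-180.0, -0.1, 179.6]
wrist_force: [0.5, -0.0, -0.4]
grip_width: 0.0184
finger_force: 59.3
t: 31.3
eef_pos: [0.5075, 0.3427, 0.0283]
tcp_rot: [179.9, 0.2, 179.6]
wrist_force: [0.4, 4.1, 2.3]
grip_width: 0.0182
finger_force: 59.6
t: 31.6
eef_pos: [0.5087, 0.3427, 0.0244]
tcp_rot: [179.9, 0.3, 179.6]
wrist_force: [1.3, 1.5, 5.7]
grip_width: 0.0181
finger_force: 60.1
```

Home is expected at about TCP 0.017.

```bash
python3 -m creep '[[[1,0,0,0.002,0,0,0],[1,0,0,0.004,0,0,0],[1,0,0,0.004,0,0,0]]]';python3 -m creep '[[[1,0,0,0.002,0,0,0],[1,0,0,0.004,0,0,0],[1,0,0,0.004,0,0,0]]]'; python3 -m creep '[[[1,0,0,0.002,0,0,0],[1,0,0,0.002,0,0,0],[1,0,0,0.002,0,0,0]]]'
```

```text
t: 31.9
eef_pos: [0.5062, 0.3423, 0.0178]
tcp_rot: [179.9, 0.0, 179.6]
wrist_force: [0.1, 6.1, -2.3]
grip_width: 0.0186
finger_force: 59.1
t: 32.2
eef_pos: [0.5063, 0.3424, 0.0172]
tcp_rot: [-180.0, -0.1, 179.6]
wrist_force: [-10.3, -0.3, 21.6]
grip_width: 0.0181
finger_force: 62.0
t: 32.5
eef_pos: [0.5064, 0.3424, 0.0171]
tcp_rot: [-180.0, -0.1, 179.7]
wrist_force: [-15.9, -4.0, 33.0]
grip_width: 0.0181
finger_force: 63.3
```

It is home at 0.0172. I'll release, back off sideways towards the start, and check the final state.

```bash
python3 -m creep '[[[1,0,0,-0.004,0,0,0],[0.6,0,0,-0.004,0,0,0],[0.6,0,0,-0.004,0,0,0],[0.6,0,0,-0.004,0,0,0],[0.6,0,0,-0.01,0,0,0],[0.6,0,0,-0.03,0,0,0],[0.6,0,0,-0.07,0,0,0],[0.6,0,0,-0.12,0,0,0],[0.6,0,0,-0.18,0,0,0],[0.6,0,0,-0.18,0,0,0],[0.6,0,0,-0.18,0,0,0]]]';python3 -m creep '[[[0.6,0.15,0.1,0,0,0,0],[0.6,0.15,0.2,0,0,0,0],[0.6,0.15,0.25,0,0,0,0],[0.6,0.15,0.25,0,0,0,0],[0.6,0.15,0.25,0,0,0,0],[0.6,0.15,0.25,0,0,0,0],[0.6,0.15,0.25,0,0,0,0],[0.6,0.15,0.25,0,0,0,0],[0.6,0.15,0.25,0,0,0,0]]]'; python3 - <<'E'
from h import *
a=capture("top")[...,::-1];b=capture("scene")[...,::-1]
cv2.imwrite("pics/t8.png",a);cv2.imwrite("pics/s8.png",b)
cv2.imwrite("pics/c8.png",np.hstack([crop(a,190,170,100,110),crop(b,340,90,100,110)]))
g=a.max(2).astype(float)
for n,c in(("med",205),("spare",226.9),("large",248.4),("small",269.7)):
    c0=int(c)-7; w=g[189:193,c0:c0+14].mean(0); w=np.clip(w-w[:2].mean()-12,0,None); cc=(w*np.arange(c0,c0+14)).sum()/w.sum()
    q=g[178:195,int(round(cc))]; print(n,round(cc,2),ray("top",[cc,190],.044)[0].round(4),q)
E
```

```text
t: 33.6
eef_pos: [0.508, 0.3423, 0.1955]
tcp_rot: [179.9, 0.3, 179.6]
wrist_force: [0.0, 0.5, -0.9]
grip_width: 0.034
finger_force: 0.0
t: 34.5
eef_pos: [0.3581, 0.5913, 0.1902]
tcp_rot: [-179.8, -0.1, 179.6]
wrist_force: [-0.1, -0.8, -0.1]
grip_width: 0.0342
finger_force: 0.0
med 205.4 [0.5809 0.3447 0.044 ] [128. 125. 126. 132. 129. 132. 128. 127. 128. 127. 151. 181. 184. 185.
 181. 185. 186.]
spare 226.9 [0.5803 0.2801 0.044 ] [131. 131. 129. 125. 132. 132. 136. 135. 134. 135. 163. 186. 187. 189.
 188. 188. 186.]
large 248.38 [0.5797 0.2159 0.044 ] [136. 133. 140. 142. 139. 139. 138. 133. 131. 116. 163. 187. 186. 184.
 187. 182. 183.]
small 269.66 [0.5791 0.1524 0.044 ] [138. 134. 131. 133. 131. 129. 132. 129. 129. 122. 185. 191. 190. 187.
 186. 187. 187.]
```

View pics/c8.png

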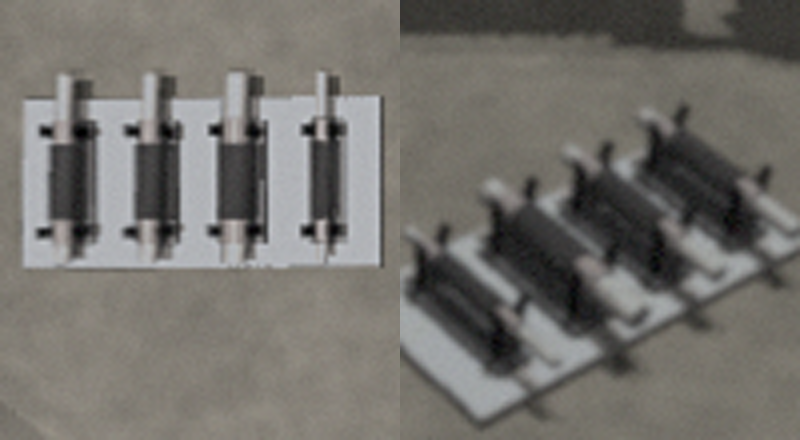

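The final picture shows all four gauges lined up and seated, long ends away, with tips all at row 188 and evenly 64 mm apart. The spare is unmoved at column 226.9. I'm handing in.

```bash
python3 -c "
from station import *
print(job_done())"
```

```text
the job is handed in; nothing more can be done
None
```

The small, medium and large gauges are pressed home in their own clips with long ends pointing away, the spare has not moved, and the job was handed in at about 35 s of the 72 s; the hand-in returned no verdict.

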